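# Feed a carved block home in the guide jig with the push stick

## Task

Pick up the push stick and, pushing with its nose, feed the small carved wooden block through the jig's guide channel and under the sprung hold-down shoe until it is snugly home against the end stop, so that the stop's sprung cork pad gives a little but is never pushed near the end of its travel; the stop has been clamped at an unknown place, so find it gently by feel. Then back the stick out and lay it flat on the black mat again. Do not touch the block with the gripper or the arm, and leave the other things on the bench alone.

Things in the scene. Friction and masses are not known exactly. Their poses are not given: they have to be found in the camera images.
- blank: The work piece: pale wooden block with terracotta-coloured diamonds on top, 70 (x, long) x 25 (y) x 22 (z) mm, about 30 g. Origin: centre of its underside. It starts lying on the jig's infeed apron before the flared mouth, up to 6 mm off the channel's centre line and turned up to 0.12 rad.
- stick: Push stick, 60 g, starts on the mat. Yellow bar 170 x 18 wide x 18 high mm with a black nose; on it a red handle 60 long x 18 wide mm, from 18 to 46 mm above the underside. Origin: on the underside below the handle's centre. x points to the nose: flat nose face at x = +110 mm, tail at -60, handle -30 to +30. Pinch the handle across its width from above, about 33 mm over the underside.
- mat: Black rubber mat, fixed on the bench, 260 (x) x 110 (y) x 4 (thick) mm. Origin: centre of its underside. The stick's origin must end over it.
- jig: Fixed dark wooden guide jig. Base board 16 mm thick, x = -180 to +160 mm, 100 mm wide (y). Origin on the underside, z up; x is the feed direction, along the channel's centre line y = 0. The board's top (z = 16 mm) is infeed apron and channel floor.
- mouth (a point): Start of the narrow channel: on its floor and centre line, at jig x = -30 mm. From here to x = +160 mm it is 28 mm wide between walls 16 mm thick, 22 mm high above the floor. Before it, flared guides 12 mm thick, as high, open 30 degrees to each side back to jig x = -75 mm; they centre the block.
- bridge (a point): On the channel floor under the bridge, jig x = 45 mm. Bridge 94 mm wide, x = 32 to 58 mm, top 66 mm above the floor. It carries a sprung wooden shoe, flat under x = 34 to 60 mm, 19 mm over the floor, with a lead-in ramp from x = 5 mm. The block lifts it 3 mm; it presses with 4 to 5 N, so sliding the block under it takes some 4 to 9 N. The 18 mm high stick passes under.
- nearest (a point): On the channel floor at jig x = 65 mm: the nearest place where the end stop's cork pad face can be. A dark steel stop with a brass thumbscrew is clamped so that the unpressed pad face lies somewhere from this point to 25 mm beyond it (+x), different each time. The stop itself does not yield, only its pad.
- pad (a joint): How far the end stop's cork pad is pushed in along the feed direction, m. 0 = free (start); it bottoms at 0.006. It takes about 2 to 4 N to start and then 1.5 N more per mm, on top of what the block needs to slide. Home is anywhere from 0.0008 to 0.005; the shoe keeps the block there when the stick is taken away.
- tin: Bystander: brass-coloured wax tin with a white label and a pale lid, 64 mm across, 60 mm high. Origin: centre of its underside.
- finial: Bystander: turned wooden finial, 56 mm across, 88 mm high. Origin: centre of its underside.
- pot: Bystander: small terracotta pot, 64 mm across, 60 mm high. Origin: centre of its underside.
Not all that is in view belongs to the job. Of the things that look like the stick, the smallest one is meant.

How it is judged (in metres and radians):
On the way, in this order (a step that is already met when the one before it is completed fails the run):
1. the stick has pushed the block well into the channel (angle between the x axis of blank and the x axis of jig, either way round below 0.09 rad and y of blank in the frame of jig between -0.003 and 0.003 m and z of blank in the frame of jig below 0.0185 m and angle between blank's own z axis and vertical below 0.06 rad and x of blank in the frame of jig above -0.01 m and contact force between stick and blank above 0.5 N), for 0.05 s.
2. the stick holds the block home, with the pad pressed in 0.8 to 5 mm (value of joint pad between 0.0008 and 0.005 m and contact force between stick and blank above 2 N and x of blank in the frame of jig above 0.026 m), for 0.2 s.
At the end, for the whole second after the job is handed in: The block lies flat in the channel, in line with it (within 0.09 rad and 3 mm), under the shoe and against the end stop with the pad still pressed in 0.8 to 5 mm; the stick lies flat (within 0.15 rad) on the mat with its origin over it; both are at rest (angle between the x axis of blank and the x axis of jig, either way round below 0.09 rad and y of blank in the frame of jig between -0.003 and 0.003 m and z of blank in the frame of jig below 0.0185 m and angle between blank's own z axis and vertical below 0.06 rad and value of joint pad between 0.0008 and 0.005 m and x of blank in the frame of jig above 0.026 m and x of stick in the frame of mat between -0.13 and 0.13 m and y of stick in the frame of mat between -0.055 and 0.055 m and z of stick in the frame of mat below 0.016 m and angle between stick's own z axis and vertical below 0.15 rad and linear speed of each of stick, blank below 0.01 m/s); the robot touches nothing.
It fails at once if the pad is pushed in more than 5.3 mm (nearly bottomed) (value of joint pad above 0.0053 m).
It fails at once if the stick pushes the block with more than 28 N (contact force between stick and blank above 28 N).
It fails at once if the gripper or the arm touches the block (contact force between any of the fingers, the arm and blank above 0.3 N).
It fails at once if a bystander is moved by more than 15 mm (distance of any of tin, finial, pot from where it was at the start of the episode above 0.015 m).
It also fails if it takes over 69 s, if anything falls off the work surface, if the arm or the gripper's body presses on something with over 40 N, if the wrist force passes 120 N, or if a joint passes its speed limit or range.

## Robot

A 7-joint arm with a two-finger parallel gripper is mounted at the origin on the work surface. World frame = base frame: x ahead of the robot, y to its left, z up, the work surface at z = 0. Lengths are in m, angles in degrees, forces in N, time in s.
With the tool pointing down it reaches from about 0.35 to 0.775 m from the base axis. Payload 3.1 kg.
Tool frame: the origin (TCP) lies on the centre line of the jaws, within the pads' length; the fingertips stand 11 mm ahead of it and the grasp point (between the pads) lies 8 mm behind it (robot.finger_overhang is the distance from the TCP to the fingertips, in m); z points along the fingers, y is the line along which they close (so a half turn about z gives the same grasp; the last joint's range is limited). The gripper opens to 85 mm and grips with 20 to 120 N. Pads are 22 mm wide; open, the fingers measure 114 mm over their backs; the gripper's body (76 mm by 85 mm) begins 54 mm behind the grasp point. The pads swing forward as they close: fully open they stand 13 mm farther back than shut.
Start: joints at [61.667, 17.813, 0.802, 86.603, -0.252, 75.585, -1.558], TCP at [0.241, -0.495, 0.242] pointing down, gripper open.
Joint ranges: [-154.91, 154.91], [-16.99, 109.72], [-72.82, 74.43], [7.12, 147.25], [-82.49, 262.49], [11.32, 116.49], [-174.64, 174.64]. Speed limits (degrees/s): [159.86, 159.86, 180, 180, 180, 180, 180].

## Interface

Orientations are given as [roll, pitch, yaw] about the fixed x, y, z axes, in that order (R = Rz(yaw) Ry(pitch) Rx(roll)).
In Python, from plant import robot gives the robot as it stands.
- The arm moves only by the shell command python3 -m handwheel 'ROWS'. ROWS is JSON, a list of rows, each a list of 7 numbers: the shift along the tool's x, y, z each as a share of 60 mm, from -1 to 1, then the turn, a rotation vector about the tool's x, y, z each as a share of 0.08 rad, from -1 to 1, then the opening, from -1 (shut) to 1 (fully open). A call has 1 to 20 rows; each row shifts and turns the commanded pose from where the row before left it, along the tool's axes as they then stand; what a row does not reach is not made up. A row lasts 1/8 s, in which the tool goes at most 62.5 mm and 10.7 degrees, less where a joint would pass 70% of its speed; a pose out of reach is approached as far as the arm can. A call with a number of a shift or a turn outside -1 to 1 is refused whole. A call with a gripper value outside its range is refused whole. The fingers move at their own pace and stop on an object; the grip force is fixed at half the most. Time passes only in rows, so rows that do not move let the fingers close. It gives the time, the measured TCP pose, the force, the opening and the grip force at its end, in the units of the state.
- robot.read_state(): the state, without advancing time (a new reading comes with each control period).
- robot.capture(name): name is "side" or "top"; returns a dict with "color" (384x512x3 uint8, red, green, blue), "range_z" (384x512 float32, m along the optical axis (not along the pixel's ray), 0 where there is no reading), "mtx" (3x3 intrinsics, pixels), "xyz" and "rotation" of the camera in the world. Camera axes: x right, y down, z forward; pixel columns grow to the right and rows downward; lengths in m; the calibration is good to about 2 mm. A picture is of the moment at which its call begins.
- robot.hand_in(): hands the job in; it is judged then, once.
The state is a dict: "time_s": time; "qpos": joint angles; "qd": joint speeds; "joint_efforts": joint torques, N m; "tool_pos": TCP position; "eef_rot": TCP orientation; "ft_force": force on the tool from outside, world axes, zero at the start; "ft_torque": the same for the moment, N m; "grip_width": finger opening in m; "gripper_force": force on a finger pad.
Only numpy, scipy, OpenCV 4.12 (cv2) and the standard library are available. Lean on these libraries where they do the work, as an engineer would, in place of code of your own. Each camera call takes 0.05 s, during which the arm holds its last target. There are 200 camera calls.

## Working session

There is one attempt and no reset: what is moved stays moved. The work goes in short steps, Python scripts to look and compute and a shell command to move; the robot and the scene stay as the last step left them, time stands still between calls to the robot, and variables do not carry over. Pictures are saved under pics/ and viewed, at most 10 in all, crops included, and the job is handed in when it is done.

```bash
mkdir -p pics; ls
python3 - <<'E'
from plant import robot
import cv2,numpy as np
for n in("top","side"):
    c=robot.capture(n); np.savez(f"{n}0.npz",**c)
    cv2.imwrite(f"pics/{n}0.png",cv2.resize(c["color"][:,:,::-1],(800,600),interpolation=cv2.INTER_CUBIC))
    print(n,c["mtx"].tolist(),c["xyz"],np.round(c["rotation"],3).tolist())
s=robot.read_state();print(s)
E
```

```text
pics
top [[352.55114560407276, 0.0, 255.7699816642202], [0.0, 352.55114560407276, 186.61861286766495], [0.0, 0.0, 1.0]] [0.36319257 0.00358179 1.14778342] [-172.607, -1.169, -90.17]
side [[408.41305545092047, 0.0, 259.81292241818505], [0.0, 408.41305545092047, 194.08578852748502], [0.0, 0.0, 1.0]] [-0.05836322  0.73692904  0.75651961] [-126.93, -0.76, -142.803]
{'time_s': 0.1, 'qpos': array([61.66746659, 17.85789459,  0.80241116, 86.68310341, -0.25243776,
       75.58505271, -1.55709842]), 'qd': array([-0.01957325, -0.013231  , -0.01692977, -0.12634793, -0.11585826,
       -0.06955581, -0.07742516]), 'joint_efforts': array([ 2.63947495e-04, -3.80856371e+01,  1.46614127e-01, -2.31241536e+01,
        1.24243187e-02,  8.14439583e-03, -1.59446280e-06]), 'tool_pos': array([ 0.2403454 , -0.49399771,  0.24130782]), 'eef_rot': array([-1.79875819e+02,  5.08052121e-03,  2.59483099e+01]), 'ft_force': array([0.95955767, 0.79806152, 0.66208056]), 'ft_torque': array([-0.02157513, -0.00512934, -0.03224877]), 'gripper_force': 0.0, 'grip_width': 0.08544423797466606}
```

View pics/top0.png

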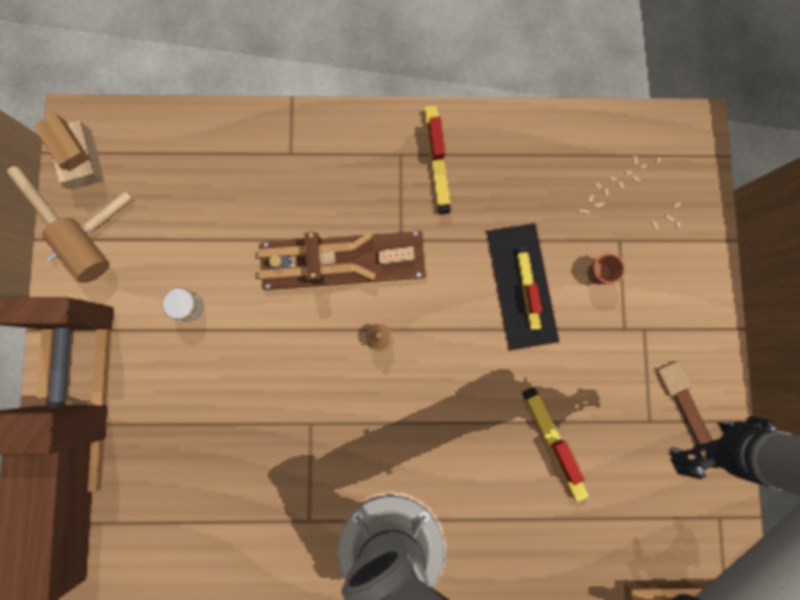

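View pics/side0.png

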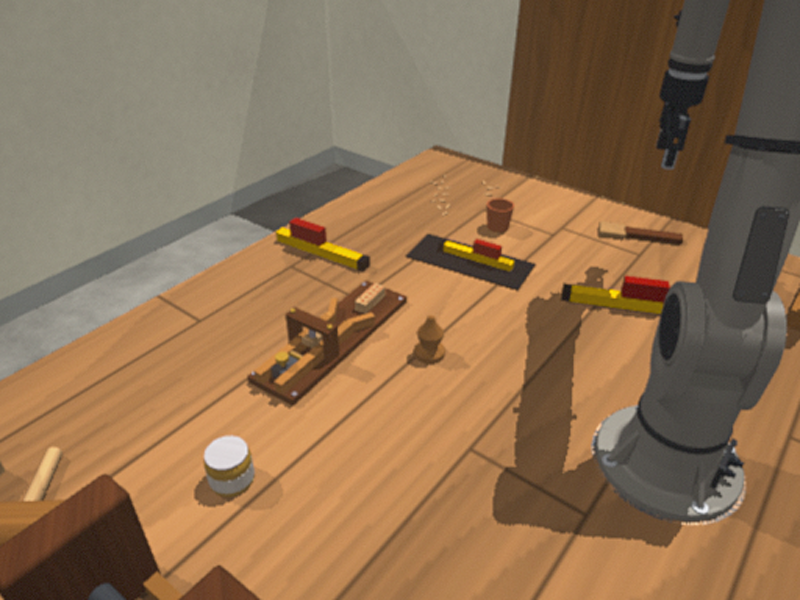

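Top view (800x600 px): the stick-like things are at (437,160), (530,290, on the mat) and (555,445). The smallest is the one on the mat, with its handle at (533,298) and nose up the image (+x). The jig is at (340,260). The block is at (397,255) to the right, so the feed runs left (world +y). The side view agrees.

```bash
cat > h.py <<'E'
import numpy as np,cv2
from scipy.spatial.transform import Rotation as Ro
def Rm(c): return Ro.from_euler('xyz',c["rotation"],degrees=True).as_matrix()
def cast(c,uv,z):
    uv=np.atleast_2d(uv).astype(float); K=c["mtx"]
    d=np.c_[(uv[:,0]-K[0,2])/K[0,0],(uv[:,1]-K[1,2])/K[1,1],np.ones(len(uv))]@Rm(c).T
    return c["xyz"]+d*((z-c["xyz"][2])/d[:,2])[:,None]
def cloud(c):
    v,u=np.mgrid[:384,:512]; K=c["mtx"]; Z=c["range_z"]
    p=np.stack([(u-K[0,2])/K[0,0]*Z,(v-K[1,2])/K[1,1]*Z,Z],-1)
    return p@Rm(c).T+c["xyz"]
def rect(c,m,z,name):
    v,u=np.nonzero(m); p=cast(c,np.c_[u,v],z)[:,:2]
    (cx,cy),(w,h),a=cv2.minAreaRect((p*1000).astype(np.float32))
    if w<h: w,h,a=h,w,a+90
    print(name,len(u),"mean",p.mean(0).round(4),"rect c",round(cx,1),round(cy,1),"size",round(w,1),round(h,1),"yaw",round((a+90)%180-90,2))
    e,V=np.linalg.eigh(np.cov(p.T)); print("   pca yaw",np.degrees(np.arctan2(V[1,1],V[0,1])).round(2))
def big(m,box):
    k=np.zeros(m.shape,bool);x0,y0,x1,y1=box;k[y0:y1,x0:x1]=m[y0:y1,x0:x1]
    n,l,s,_=cv2.connectedComponentsWithStats(k.astype(np.uint8))
    return l==1+s[1:,4].argmax()
E
cat > m.py <<'E'
from h import *
c=dict(np.load("top0.npz")); H=cv2.cvtColor(c["color"],cv2.COLOR_RGB2HSV).astype(int); h,s,v=H[...,0],H[...,1],H[...,2]
P=cloud(c); bx=(305,138,362,230)
red=((h<6)|(h>174))&(s>180)&(v>90); yel=(h>22)&(h<34)&(s>150)&(v>110)
rect(c,big(red,bx),.050,"handle"); rect(c,big(yel|red,bx),.022,"bar"); 
k=np.zeros(red.shape,bool); k[138:230,305:362]=((v<60)|yel|red)[138:230,305:362]
rect(c,big(k,bx),.004,"mat")
jb=(150,140,285,195)
print("jig z med",np.median(P[150:180,240:245,2]), "table z",np.median(P[215:225,200:230,2]))
dark=(v<125)&(s>90)
m=big(dark,jb); rect(c,m,.016,"jigdark")
z=P[...,2]; m2=big((z>.009)&(z<.3),jb); rect(c,m2,.016,"jig by depth")
pale=(v>165)&(s<130)
rect(c,big(pale,(236,150,275,178)),.038,"blank")
for y in range(146,190,4): print(y,[tuple(H[y,x]) for x in (240,256,268)])
a=cv2.resize(c["color"][140:195,155:280,::-1],(800,352),interpolation=cv2.INTER_NEAREST)
b=cv2.resize(c["color"][138:230,285:410,::-1],(340,248),interpolation=cv2.INTER_CUBIC)
out=np.zeros((600,800,3),np.uint8); out[:352]=a; out[352:,:340]=b
mm=cv2.resize((np.dstack([m*255,m2*255,big(pale,(236,150,275,178))*255])).astype(np.uint8)[140:195,155:280],(450,198),interpolation=0); out[352:550,345:795]=mm
cv2.imwrite("pics/c1.png",out)
E
python3 m.py
```

```text
handle 94 mean [ 0.492  -0.2882] rect c 492.6 -287.9 size 54.1 17.6 yaw 6.13
   pca yaw -174.45
bar 94 mean [ 0.4953 -0.2957] rect c 495.9 -295.4 size 55.5 18.0 yaw 6.13
   pca yaw -174.45
mat 1922 mean [ 0.5254 -0.2734] rect c 525.3 -276.7 size 250.6 103.5 yaw 9.2
   pca yaw -171.21
jig z med 0.017123196793455864 table z 0.0005014641873741787
jigdark 1832 mean [0.5754 0.0826] rect c 582.0 98.9 size 336.9 109.3 yaw -85.54
   pca yaw 95.47
jig by depth 3222 mean [0.5784 0.1027] rect c 584.7 103.2 size 344.8 114.9 yaw -85.65
   pca yaw 94.13
blank 162 mean [ 0.5845 -0.0126] rect c 584.5 -12.6 size 69.8 23.9 yaw -82.19
   pca yaw 98.45
146 [(np.int64(15), np.int64(110), np.int64(171)), (np.int64(14), np.int64(115), np.int64(135)), (np.int64(14), np.int64(112), np.int64(164))]
150 [(np.int64(12), np.int64(130), np.int64(124)), (np.int64(10), np.int64(140), np.int64(115)), (np.int64(9), np.int64(126), np.int64(117))]
154 [(np.int64(10), np.int64(141), np.int64(110)), (np.int64(10), np.int64(141), np.int64(110)), (np.int64(12), np.int64(144), np.int64(106))]
158 [(np.int64(11), np.int64(14
[... 405 characters left out ...]
t64(10), np.int64(143), np.int64(107)), (np.int64(10), np.int64(144), np.int64(99)), (np.int64(10), np.int64(140), np.int64(113))]
174 [(np.int64(11), np.int64(139), np.int64(123)), (np.int64(10), np.int64(141), np.int64(110)), (np.int64(5), np.int64(42), np.int64(144))]
178 [(np.int64(11), np.int64(138), np.int64(120)), (np.int64(12), np.int64(132), np.int64(114)), (np.int64(13), np.int64(107), np.int64(148))]
182 [(np.int64(14), np.int64(107), np.int64(179)), (np.int64(15), np.int64(108), np.int64(182)), (np.int64(15), np.int64(105), np.int64(190))]
186 [(np.int64(15), np.int64(106), np.int64(180)), (np.int64(15), np.int64(103), np.int64(196)), (np.int64(15), np.int64(103), np.int64(195))]
```

View pics/c1.png

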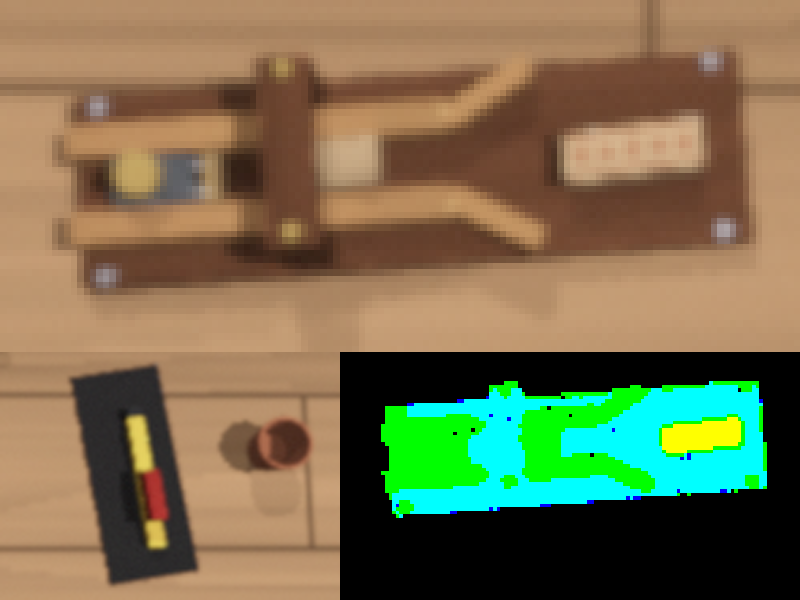

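The crop shows the jig's four corner screws at crop (97,105), (105,276), (710,60) and (724,230). The mat stick has its handle in the lower half and its nose up; it is the smallest of the three, so it is the one meant.

```bash
cat > m2.py <<'E'
from h import *
c=dict(np.load("top0.npz")); H=cv2.cvtColor(c["color"],cv2.COLOR_RGB2HSV).astype(int); h,s,v=H[...,0],H[...,1],H[...,2]
P=cloud(c); bx=(325,150,352,218)
yel=(h>18)&(h<36)&(s>110)&(v>90)
red=((h<8)|(h>172))&(s>130)&(v>60)
rect(c,big(red,bx),.050,"handle")
k=np.zeros(h.shape,bool);k[150:218,325:352]=yel[150:218,325:352]
rect(c,k,.022,"yellow")
z=P[...,2]; k=np.zeros(h.shape,bool);k[150:218,325:352]=((z>.012)&(z<.1))[150:218,325:352]; rect(c,k,.022,"bar depth")
k[150:218,325:352]=((z>.038)&(z<.1))[150:218,325:352]; rect(c,k,.050,"handle depth")
uv=np.array([(97,105),(105,276),(710,60),(724,230)])/6.4-.5+[155,140]
S=cast(c,uv,.018)[:,:2]; print(S.round(4)); print("ctr",S.mean(0)); 
d=(S[0]+S[1]-S[2]-S[3]); print("yaw",np.degrees(np.arctan2(d[1],d[0])),"len",np.linalg.norm(d)/2,"wid",np.linalg.norm(S[0]-S[1]),np.linalg.norm(S[2]-S[3]))
# channel walls: pale tops z=.038
uvw=np.array([(440,116),(440,198),(330,122),(330,206),(210,130),(215,216),(100,142),(100,228)])/6.4-.5+[155,140]
W=cast(c,uvw,.038)[:,:2]; print("wall mids",((W[::2]+W[1::2])/2).round(4))
# side view
c=dict(np.load("side0.npz")); H=cv2.cvtColor(c["color"],cv2.COLOR_RGB2HSV).astype(int); h,s,v=H[...,0],H[...,1],H[...,2]
bx=(280,145,340,182)
red=((h<8)|(h>172))&(s>130)&(v>60)
k=big(red,bx);P=cloud(c);q=P[k];t=q[q[:,2]>.046];print("side handle top pts",len(t),t.mean(0) if len(t) else q.max(0), q.mean(0))
E
python3 m2.py
```

```text
handle 132 mean [ 0.4926 -0.2903] rect c 492.5 -289.8 size 60.8 23.1 yaw 7.44
   pca yaw -173.06
yellow 250 mean [ 0.5231 -0.2862] rect c 513.3 -288.1 size 163.2 26.1 yaw 8.11
   pca yaw -172.27
bar depth 372 mean [ 0.5155 -0.2871] rect c 518.9 -276.8 size 169.7 64.7 yaw -2.05
   pca yaw -171.33
handle depth 125 mean [ 0.4935 -0.288 ] rect c 493.5 -287.8 size 59.8 21.1 yaw 8.31
   pca yaw -172.47
[[ 0.6106  0.2599]
 [ 0.5228  0.2534]
 [ 0.6346 -0.052 ]
 [ 0.5464 -0.0585]]
ctr [0.57857898 0.10071805]
yaw 94.3573870582651 len 0.31285858921514753 wid 0.08800166431968053 0.08844543127765365
wall mids [[0.58   0.0842]
 [0.5764 0.1389]
 [0.5718 0.1972]
 [0.5657 0.2528]]
side handle top pts 64 [ 0.49233205 -0.28695057  0.04953101] [ 0.49132058 -0.28491756  0.04266627]
```

```bash
cat > go.py <<'E'
# usage: go.py x y z yaw : prints needed move in tool axes (row units) : after the yaw turn
import sys,numpy as np
from plant import robot
from scipy.spatial.transform import Rotation as Ro
s=robot.read_state();x,y,z,yaw=map(float,sys.argv[1:5])
R=Ro.from_euler('xyz',s["eef_rot"],degrees=True);T=Ro.from_euler('xyz',[180,0,yaw],degrees=True)
print("turn rows(sum)",((R.inv()*T).as_rotvec()/.08).round(3))
d=np.array([x,y,z])-s["tool_pos"]
print("shift rows(sum): with target yaw",(T.inv().apply(d)/.06).round(3),"now",(R.inv().apply(d)/.06).round(3))
u=np.array([-.0760,.9971,0]);j=np.array([.5778,.1107,0]);e=s["tool_pos"]-j
print("t",round(s["time_s"],2),"pos",s["tool_pos"].round(4),s["eef_rot"].round(2),"F",s["ft_force"].round(2),"grip",s["grip_width"].round(4),s["gripper_force"].round(1),"jig x,y mm",(e@u*1000).round(1),((e@[-u[1],u[0],0])*1000).round(1),"q",s["qpos"].round(0))
E
python3 -m handwheel '[[0,0,0,0,0,0.99,1],[0,0,0,0,0,1,1],[0,0,0,0,0,1,1],[0,0,0,0,0,1,1],[0.77,-0.47,0,0,0,0,1],[0.77,-0.47,0,0,0,0,1],[0.77,-0.47,0,0,0,0,1],[0.77,-0.47,0,0,0,0,1],[0.77,-0.47,0,0,0,0,1],[0.77,-0.47,0,0,0,0,1],[0,0,0,0,0,0,1],[0,0,0,0,0,0,1]]'; python3 go.py .493 -.288 .031 7.7
```

```text
time_s: 1.6
tool_pos: [0.4921, -0.2904, 0.2417]
eef_rot: [180.0, 0.1, 7.7]
ft_force: [-0.6, -0.3, 0.4]
grip_width: 0.0852
gripper_force: 0.0
turn rows(sum) [ 0.002  0.025 -0.009]
shift rows(sum): with target yaw [ 0.02  -0.037  3.511] now [ 0.027 -0.038  3.511]Traceback (most recent call last):
  File "go.py", line 11, in <module>
    print("t",round(s["time_s"],2),"pos",s["tool_pos"].round(4),s["eef_rot"].round(2),"F",s["ft_force"].round(2),"grip",s["grip_width"].round(4),s["gripper_force"].round(1),"jig x,y mm",(e@u*1000).round(1),((e@[-u[1],u[0],0])*1000).round(1),"q",s["qpos"].round(0))
                                                                                                                        ^^^^^^^^^^^^^^^^^^^^^
AttributeError: 'float' object has no attribute 'round'
```

```bash
sed -i 's/s\["gripper_force"\].round(1)/round(float(s["gripper_force"]),1)/; s/s\["grip_width"\].round(4)/round(float(s["grip_width"]),4)/' go.py
python3 -m handwheel '[[0.02,-0.04,0.9,0,0,0,1],[0,0,0.9,0,0,0,1],[0,0,0.9,0,0,0,1],[0,0,0.5,0,0,0,1],[0,0,0.3,0,0,0,1],[0,0,0,0,0,0,1],[0,0,0,0,0,0,-1],[0,0,0,0,0,0,-1],[0,0,0,0,0,0,-1],[0,0,0,0,0,0,-1],[0,0,0,0,0,0,-1],[0,0,0,0,0,0,-1],[0,0,0,0,0,0,-1],[0,0,0,0,0,0,-1]]'; python3 go.py .493 -.288 .031 7.7
```

```text
time_s: 3.35
tool_pos: [0.4943, -0.2878, 0.0331]
eef_rot: [179.9, -0.1, 7.7]
ft_force: [0.6, 0.1, 5.6]
grip_width: 0.0171
gripper_force: 59.6
turn rows(sum) [ 0.013 -0.015 -0.009]
shift rows(sum): with target yaw [-0.022  0.001  0.035] now [-0.022  0.001  0.035]
t 3.35 pos [ 0.4943 -0.2878  0.0331] [ 1.7994e+02 -7.0000e-02  7.6600e+00] F [0.59 0.13 5.56] grip 0.0171 59.6 jig x,y mm -391.0 113.5 q [ 32.  32.  -5.  98.   4.  51. -57.]
```

```bash
python3 -m handwheel '[[0,0,-0.4,0,0,0,-1],[0,0,-0.8,0,0,0,-1],[0,0,-0.6,0,0,-1,-1],[0,0,0,0,0,-1,-1],[0,0,0,0,0,-1,-1],[0,0,0,0,0,-1,-1],[0,0,0,0,0,-1,-1],[0,0,0,0,0,-1,-1],[0,0,0,0,0,-1,-1],[0,0,0,0,0,-1,-1],[0,0,0,0,0,-1,-1],[0,0,0,0,0,-1,-1],[0,0,0,0,0,-1,-1],[0,0,0,0,0,-1,-1],[0,0,0,0,0,-1,-1],[0,0,0,0,0,-1,-1],[0,0,0,0,0,-1,-1],[0,0,0,0,0,-1,-1],[0,0,0,0,0,-1,-1],[0,0,0,0,0,-1,-1]]'; 
python3 go.py .5998 -.1785 .12 94.36
```

```text
time_s: 5.85
tool_pos: [0.4929, -0.287, 0.1392]
eef_rot: [-179.9, -0.1, 90.3]
ft_force: [0.5, -0.4, -0.3]
grip_width: 0.0174
gripper_force: 58.9
turn rows(sum) [-0.025 -0.016 -0.882]
shift rows(sum): with target yaw [1.668 1.914 0.32 ] now [1.798 1.793 0.318]
t 5.85 pos [ 0.4929 -0.287   0.1392] [-1.7988e+02 -7.0000e-02  9.0320e+01] F [ 0.46 -0.36 -0.28] grip 0.0174 58.9 jig x,y mm -390.1 114.9 q [ 45.  26. -23.  91.  11.  65.  20.]
```

```bash
python3 -m handwheel '[[0,0,0,-0.02,-0.02,-0.88,-1],[0.42,0.48,0.08,0,0,0,-1],[0.42,0.48,0.08,0,0,0,-1],[0.42,0.48,0.08,0,0,0,-1],[0.41,0.47,0.08,0,0,0,-1],[0,0,0,0,0,0,-1],[0,0,0,0,0,0,-1]]'
python3 - <<'E'
from h import *
from plant import robot
o=[]
for n,b in (("top",(200,110,380,210)),("side",(150,100,330,220))):
    c=robot.capture(n);np.savez(n+"1.npz",**c);x0,y0,x1,y1=b
    o.append(cv2.resize(c["color"][y0:y1,x0:x1,::-1],(540,300),interpolation=cv2.INTER_CUBIC))
cv2.imwrite("pics/c2.png",np.vstack(o))
E
python3 go.py .5998 -.1785 .0466 94.36
```

```text
time_s: 6.72
tool_pos: [0.5997, -0.1797, 0.1201]
eef_rot: [-179.9, 0.1, 94.2]
ft_force: [-0.5, -0.3, -0.7]
grip_width: 0.0169
gripper_force: 58.8
turn rows(sum) [-0.002  0.035 -0.065]
shift rows(sum): with target yaw [0.042 0.008 1.234] now [0.045 0.008 1.234]
t 6.83 pos [ 0.5995 -0.181   0.1207] [-1.7999e+02  1.6000e-01  9.4060e+01] F [-0.22  0.21 -1.32] grip 0.0172 58.8 jig x,y mm -292.5 0.5 q [ 31.  34. -24.  83.  15.  66.   9.]
```

View pics/c2.png

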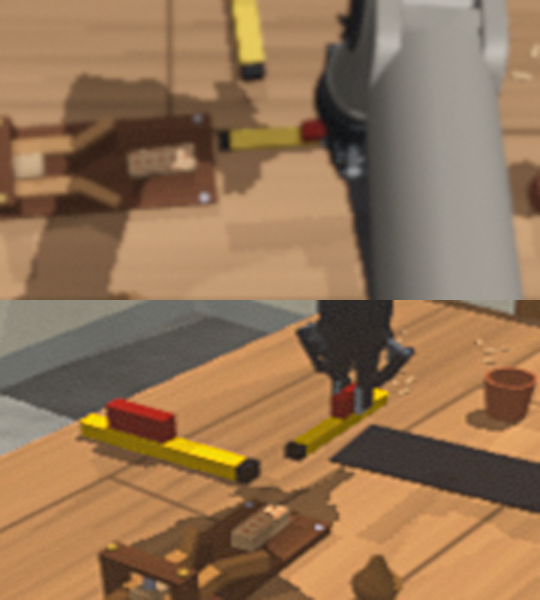

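The stick is gripped with its nose at crop (224,140), level and ahead of the block. I'll measure its axis in the gripper before lowering it.

Run:
```python
from h import *
c=dict(np.load("top1.npz"));H=cv2.cvtColor(c["color"],cv2.COLOR_RGB2HSV).astype(int);h,s,v=H[...,0],H[...,1],H[...,2]
yel=(h>18)&(h<36)&(s>110)&(v>90); m=big(yel,(272,148,303,166)); P=cloud(c)[m]
print(m.sum(),"z",np.percentile(P[:,2],[10,50,90]).round(4))
P=P[abs(P[:,2]-np.median(P[:,2]))<.012]
print("mean",P.mean(0).round(4)); 
# per-column centreline
v,u=np.nonzero(m); z=np.median(P[:,2])
q=np.array([cast(c,(k,v[u==k].mean()),z)[0] for k in range(u.min()+1,u.max())])
f=np.polyfit(q[:,1],q[:,0],1);print("axis yaw",90-np.degrees(np.arctan(f[0])),"x at y=-.12",np.polyval(f,-.12),"y range",q[:,1].min(),q[:,1].max())
pz=np.polyfit(P[:,1],P[:,2],1);print("pitch slope",pz)
blk=(v<0)
jl=lambda y:.5778-.0762*(y-.1107);print("jig line x at -.12",jl(-.12))
c=dict(np.load("side1.npz"));H=cv2.cvtColor(c["color"],cv2.COLOR_RGB2HSV).astype(int);h,s,v=H[...,0],H[...,1],H[...,2]
yel=(h>18)&(h<36)&(s>110)&(v>90); m=big(yel,(246,138,282,162));P=cloud(c)[m];print("side",m.sum(),P.mean(0).round(4),P.min(0).round(4),P.max(0).round(4))
t=P[np.argsort(P[:,1])];n=len(t)//3
for a in (t[:n],t[n:2*n],t[2*n:]):print(a[:,1].mean().round(4),np.percentile(a[:,0],[5,95]).round(4),np.percentile(a[:,2],[5,95]).round(4))
```

```text
164 z [0.1002 0.1085 0.1112]
mean [ 0.5925 -0.1156  0.108 ]
axis yaw 93.06516790129689 x at y=-.12 0.5926235552689462 y range -0.14867833978118392 -0.08524622693350169
pitch slope [-0.00201638  0.1077276 ]
jig line x at -.12 0.59537934
side 191 [ 0.5914 -0.1424  0.1052] [-0.0584 -0.394  -0.0026] [0.721  0.7369 0.7565]
-0.2052 [0.5878 0.7129] [0.001  0.1119]
-0.1368 [0.5865 0.6031] [0.0957 0.1121]
-0.087 [0.5825 0.6019] [0.0962 0.1118]
```

```bash
python3 -m handwheel '[[0.04,0.025,0.5,0,0.03,-0.06,-1],[0,0,0.4,0,0,0,-1],[0,0,0.23,0,0,0,-1],[0,0,0.1,0,0,0,-1],[0,0,0,0,0,0,-1],[0,0,0,0,0,0,-1],[0.15,0,0,0,0,0,-1],[0.15,0,0,0,0,0,-1],[0.1,0,0,0,0,0,-1],[0.1,0,0,0,0,0,-1],[0.1,0,0,0,0,0,-1],[0.1,0,0,0,0,0,-1],[0.1,0,0,0,0,0,-1],[0,0,0,0,0,0,-1]]'; 
python3 go.py .5998 -.1785 .0466 94.36
```

```text
time_s: 8.57
tool_pos: [0.5984, -0.1277, 0.0473]
eef_rot: [179.9, -0.1, 94.5]
ft_force: [-0.1, 0.1, -1.2]
grip_width: 0.0174
gripper_force: 58.8
turn rows(sum) [ 0.019 -0.017  0.041]
shift rows(sum): with target yaw [-0.846 -0.041  0.012] now [-0.846 -0.044  0.011]
t 8.57 pos [ 0.5984 -0.1277  0.0473] [ 1.7991e+02 -8.0000e-02  9.4550e+01] F [-0.12  0.12 -1.21] grip 0.0174 58.8 jig x,y mm -239.2 -2.4 q [ 26.  37. -24.  90.  16.  57.   2.]
```

```bash
python3 -m handwheel '[[0.08,-0.02,0,0,0,0.02,-1],[0.08,0,0,0,0,0,-1],[0.08,0,0,0,0,0,-1],[0.08,0,0,0,0,0,-1],[0.08,0,0,0,0,0,-1],[0.08,0,0,0,0,0,-1],[0.08,0,0,0,0,0,-1],[0.08,0,0,0,0,0,-1],[0.08,0,0,0,0,0,-1],[0.08,0,0,0,0,0,-1],[0.08,0,0,0,0,0,-1],[0.08,0,0,0,0,0,-1],[0,0,0,0,0,0,-1]]'
python3 - <<'E'
from h import *
from plant import robot
o=[]
for n,b in (("top",(150,120,330,220)),("side",(140,150,290,250))):
    c=robot.capture(n);np.savez(n+"2.npz",**c);x0,y0,x1,y1=b
    o.append(cv2.resize(c["color"][y0:y1,x0:x1,::-1],((x1-x0)*3,300),interpolation=cv2.INTER_CUBIC)[:,:450])
cv2.imwrite("pics/c3.png",np.vstack(o))
E
python3 go.py .5998 -.1785 .0466 94.36
```

```text
time_s: 10.2
tool_pos: [0.5927, -0.0704, 0.0474]
eef_rot: [179.9, -0.1, 94.5]
ft_force: [-0.4, 0.4, -1.0]
grip_width: 0.0173
gripper_force: 58.9
turn rows(sum) [ 0.017 -0.009  0.007]
shift rows(sum): with target yaw [-1.789 -0.018  0.012] now [-1.789 -0.019  0.011]
t 10.3 pos [ 0.5927 -0.0714  0.0473] [ 1.7992e+02 -4.0000e-02  9.4390e+01] F [ 0.4   0.02 -1.11] grip 0.0172 58.9 jig x,y mm -182.7 -1.0 q [ 22.  35. -24.  92.  16.  56.  -3.]
```

View pics/c3.png

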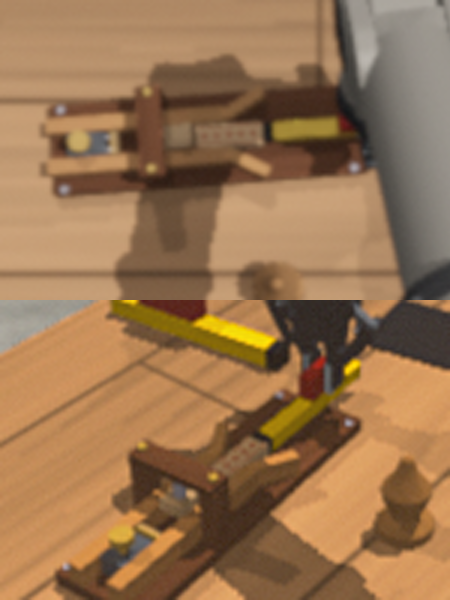

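The block is straight in the channel mouth with the nose behind it (top crop: block 195–263, nose at 268). Next I'll push under the shoe.

```bash
python3 -m handwheel '[[0.05,0,0,0,0,0,-1],[0.05,0,0,0,0,0,-1],[0.05,0,0,0,0,0,-1],[0.05,0,0,0,0,0,-1],[0.05,0,0,0,0,0,-1],[0.05,0,0,0,0,0,-1],[0.05,0,0,0,0,0,-1]]'; python3 go.py .5998 -.1785 .0466 94.36|tail -1
python3 -m handwheel '[[0.05,0,0,0,0,0,-1],[0.05,0,0,0,0,0,-1],[0.05,0,0,0,0,0,-1],[0.05,0,0,0,0,0,-1],[0.05,0,0,0,0,0,-1],[0.05,0,0,0,0,0,-1],[0,0,0,0,0,0,-1]]'; python3 go.py .5998 -.1785 .0466 94.36|tail -1
```

```text
time_s: 11.18
tool_pos: [0.5912, -0.0503, 0.0474]
eef_rot: [179.9, -0.0, 94.4]
ft_force: [0.6, 0.7, -1.2]
grip_width: 0.0174
gripper_force: 58.9
t 11.18 pos [ 0.5912 -0.0503  0.0474] [ 1.7991e+02 -4.0000e-02  9.4380e+01] F [ 0.58  0.71 -1.21] grip 0.0174 58.9 jig x,y mm -161.6 -1.1 q [ 20.  35. -24.  93.  16.  56.  -5.]
time_s: 12.05
tool_pos: [0.5905, -0.0376, 0.048]
eef_rot: [179.9, 0.3, 94.2]
ft_force: [0.6, -6.7, 1.2]
grip_width: 0.0168
gripper_force: 59.2
t 12.05 pos [ 0.5905 -0.0376  0.048 ] [179.86   0.33  94.19] F [ 0.55 -6.66  1.23] grip 0.0168 59.2 jig x,y mm -148.8 -1.4 q [ 18.  35. -24.  93.  17.  55.  -7.]
```

```bash
g(){ python3 go.py .5998 -.1785 .0466 94.36|tail -1|cut -c1-200; }
for i in 1; do python3 -m handwheel '[[0.03,0,0,0,0,0,-1],[0.03,0,0,0,0,0,-1],[0.03,0,0,0,0,0,-1],[0.03,0,0,0,0,0,-1],[0,0,0,0,0,0,-1]]' >/dev/null; g
python3 -m handwheel '[[0.03,0,0,0,0,0,-1],[0.03,0,0,0,0,0,-1],[0.03,0,0,0,0,0,-1],[0.03,0,0,0,0,0,-1],[0,0,0,0,0,0,-1]]'>/dev/null; g; done
```

```text
t 12.68 pos [ 0.5897 -0.0289  0.0476] [179.89   0.21  94.24] F [ 1.12 -5.57  0.6 ] grip 0.0169 59.0 jig x,y mm -140.1 -1.2 q [ 18.  35. -24.  93.  17.  55.  -8.]
t 13.3 pos [ 0.5891 -0.0217  0.0476] [179.89   0.21  94.24] F [ 0.99 -5.81  0.32] grip 0.017 59.0 jig x,y mm -132.9 -1.2 q [ 17.  35. -24.  94.  17.  55.  -9.]
```

```bash
g(){ python3 go.py .5998 -.1785 .0466 94.36|tail -1|cut -c1-200; }
python3 -m handwheel '[[0.03,0,0,0,0,0,-1],[0.03,0,0,0,0,0,-1],[0.03,0,0,0,0,0,-1],[0.03,0,0,0,0,0,-1],[0,0,0,0,0,0,-1]]' >/dev/null; g
python3 -m handwheel '[[0.02,0,0,0,0,0,-1],[0.02,0,0,0,0,0,-1],[0.02,0,0,0,0,0,-1],[0.02,0,0,0,0,0,-1],[0,0,0,0,0,0,-1]]'>/dev/null; g
python3 -m handwheel '[[0.02,0,0,0,0,0,-1],[0.02,0,0,0,0,0,-1],[0,0,0,0,0,0,-1]]'>/dev/null; g
```

```text
t 13.93 pos [ 0.5885 -0.0146  0.0476] [179.9    0.21  94.24] F [-0.16 -4.77  0.06] grip 0.0171 59.0 jig x,y mm -125.7 -1.2 q [ 17.  35. -24.  94.  17.  55.  -9.]
t 14.55 pos [ 0.5882 -0.01    0.0476] [179.89   0.22  94.23] F [-0.05 -5.79  0.01] grip 0.0172 59.0 jig x,y mm -121.1 -1.2 q [ 16.  34. -24.  94.  17.  55. -10.]
t 14.93 pos [ 0.588  -0.0076  0.0476] [179.9    0.23  94.23] F [ 0.99 -5.63  1.14] grip 0.0172 59.0 jig x,y mm -118.7 -1.2 q [ 16.  34. -24.  94.  17.  55. -10.]
```

```bash
g(){ python3 go.py .5998 -.1785 .0466 94.36|tail -1|cut -c1-160; }
python3 -m handwheel '[[0.015,0,0,0,0,0,-1],[0.015,0,0,0,0,0,-1],[0,0,0,0,0,0,-1]]' >/dev/null; g
python3 -m handwheel '[[0.015,0,0,0,0,0,-1],[0.015,0,0,0,0,0,-1],[0,0,0,0,0,0,-1]]' >/dev/null; g
python3 -m handwheel '[[0.015,0,0,0,0,0,-1],[0.015,0,0,0,0,0,-1],[0,0,0,0,0,0,-1]]' >/dev/null; g
```

```text
t 15.3 pos [ 0.5879 -0.0059  0.0476] [179.9    0.23  94.23] F [ 0.28 -4.83  0.35] grip 0.0171 59.0 jig x,y mm -117.0 -1.2 q [ 16.  34. -24.  94.  17.  55. -10.]
t 15.68 pos [ 0.5878 -0.0041  0.0476] [179.9    0.23  94.23] F [-0.41 -5.1   0.73] grip 0.0175 59.0 jig x,y mm -115.2 -1.2 q [ 16.  34. -24.  94.  17.  55. -10.
t 16.05 pos [ 0.5876 -0.0023  0.0476] [179.9    0.23  94.23] F [-0.14 -5.45  0.34] grip 0.0169 59.0 jig x,y mm -113.4 -1.2 q [ 15.  34. -24.  94.  17.  55. -11.
```

```bash
g(){ python3 go.py .5998 -.1785 .0466 94.36|tail -1|cut -c1-160; }
python3 -m handwheel '[[0.015,0,0,0,0,0,-1],[0.015,0,0,0,0,0,-1],[0,0,0,0,0,0,-1]]' >/dev/null; g
python3 -m handwheel '[[0.015,0,0,0,0,0,-1],[0.015,0,0,0,0,0,-1],[0,0,0,0,0,0,-1]]' >/dev/null; g
```

```text
t 16.43 pos [ 5.875e-01 -5.000e-04  4.760e-02] [179.9    0.23  94.23] F [-0.32 -5.99  1.2 ] grip 0.0167 59.0 jig x,y mm -111.6 -1.2 q [ 15.  34. -24.  94.  17. 
t 16.8 pos [0.5874 0.0013 0.0476] [179.9    0.23  94.23] F [ 0.56 -5.67  1.03] grip 0.0169 59.0 jig x,y mm -109.8 -1.2 q [ 15.  34. -24.  94.  17.  55. -11.]
```

```bash
g(){ python3 go.py .5998 -.1785 .0466 94.36|tail -1|cut -c1-160; }
python3 -m handwheel '[[0.015,0,0,0,0,0,-1],[0.015,0,0,0,0,0,-1],[0,0,0,0,0,0,-1]]' >/dev/null; g
python3 -m handwheel '[[0.015,0,0,0,0,0,-1],[0.015,0,0,0,0,0,-1],[0,0,0,0,0,0,-1]]' >/dev/null; g
python3 -m handwheel '[[0.015,0,0,0,0,0,-1],[0.015,0,0,0,0,0,-1],[0,0,0,0,0,0,-1]]' >/dev/null; g
```

```text
t 17.18 pos [0.5872 0.0031 0.0476] [179.9    0.23  94.23] F [ 0.57 -5.95 -0.16] grip 0.017 59.0 jig x,y mm -108.0 -1.2 q [ 15.  34. -24.  94.  17.  55. -11.]
t 17.55 pos [0.5871 0.0049 0.0476] [179.9    0.23  94.23] F [ 0.92 -6.15  1.35] grip 0.0172 59.0 jig x,y mm -106.2 -1.2 q [ 15.  34. -24.  94.  17.  55. -11.]
t 17.93 pos [0.587  0.0067 0.0476] [179.9    0.23  94.23] F [-0.18 -5.9   0.27] grip 0.017 59.0 jig x,y mm -104.4 -1.2 q [ 15.  34. -24.  94.  17.  55. -11.]
```

```bash
g(){ python3 go.py .5998 -.1785 .0466 94.36|tail -1|cut -c1-160; }
python3 - <<'E'
from h import *
from plant import robot
o=[]
for n,b in (("top",(155,130,255,190)),("side",(150,180,250,250))):
    c=robot.capture(n);np.savez(n+"3.npz",**c);x0,y0,x1,y1=b
    o.append(cv2.resize(c["color"][y0:y1,x0:x1,::-1],(500,(y1-y0)*5-25),interpolation=cv2.INTER_CUBIC))
cv2.imwrite("pics/c4.png",np.vstack(o)[:600])
E
g
```

```text
t 18.02 pos [0.5869 0.0067 0.0476] [179.9    0.23  94.23] F [ 0.78 -5.2   1.39] grip 0.0169 59.0 jig x,y mm -104.4 -1.2 q [ 15.  34. -24.  94.  17.  55. -11.]
```

View pics/c4.png

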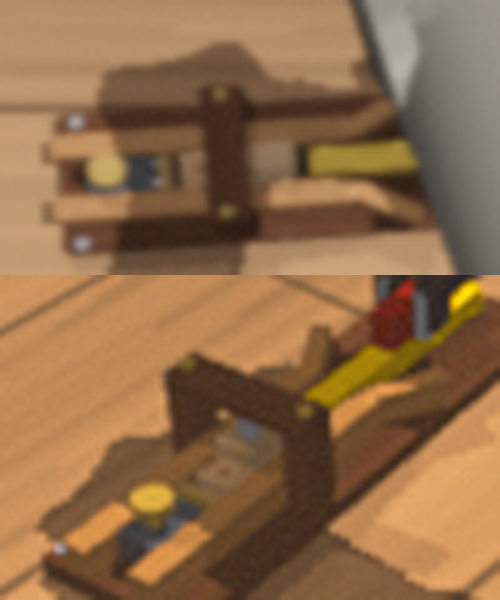

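The block's front is out past the bridge at top crop (183,165), and the cork pad is a few mm ahead at about (172,168). I'll keep creeping forward.

```bash
g(){ python3 go.py .5998 -.1785 .0466 94.36|tail -1|cut -c1-160; }
python3 -m handwheel '[[0.015,0,0,0,0,0,-1],[0.015,0,0,0,0,0,-1],[0,0,0,0,0,0,-1]]' >/dev/null; g
python3 -m handwheel '[[0.015,0,0,0,0,0,-1],[0,0,0,0,0,0,-1]]' >/dev/null; g
python3 -m handwheel '[[0.015,0,0,0,0,0,-1],[0,0,0,0,0,0,-1]]' >/dev/null; g
```

```text
t 18.4 pos [0.5868 0.0085 0.0476] [179.9    0.23  94.23] F [ 0.79 -5.71  0.99] grip 0.0172 59.0 jig x,y mm -102.6 -1.2 q [ 14.  34. -24.  94.  17.  55. -12.]
t 18.65 pos [0.5868 0.0093 0.0476] [179.9    0.23  94.23] F [ 1.31 -4.94  0.45] grip 0.0169 59.0 jig x,y mm -101.8 -1.2 q [ 14.  34. -24.  94.  17.  55. -12.]
t 18.9 pos [0.5867 0.0102 0.0476] [179.9    0.23  94.22] F [ 0.56 -6.12  0.84] grip 0.0166 59.0 jig x,y mm -100.9 -1.2 q [ 14.  34. -24.  94.  17.  55. -12.]
```

```bash
g(){ python3 go.py .5998 -.1785 .0466 94.36|tail -1|cut -c1-160; }
python3 -m handwheel '[[0.015,0,0,0,0,0,-1],[0,0,0,0,0,0,-1]]' >/dev/null; g
python3 -m handwheel '[[0.015,0,0,0,0,0,-1],[0,0,0,0,0,0,-1]]' >/dev/null; g
python3 -m handwheel '[[0.015,0,0,0,0,0,-1],[0,0,0,0,0,0,-1]]' >/dev/null; g
```

```text
t 19.15 pos [0.5866 0.0111 0.0476] [179.9    0.23  94.23] F [ 1.01 -6.22  0.75] grip 0.017 59.0 jig x,y mm -99.9 -1.2 q [ 14.  34. -24.  94.  17.  55. -12.]
t 19.4 pos [0.5865 0.012  0.0476] [179.9    0.23  94.22] F [-0.48 -6.15  0.4 ] grip 0.017 59.0 jig x,y mm -99.1 -1.2 q [ 14.  34. -24.  94.  17.  55. -12.]
t 19.65 pos [0.5865 0.0129 0.0476] [179.9    0.23  94.22] F [ 0.67 -5.45  0.77] grip 0.017 59.0 jig x,y mm -98.2 -1.2 q [ 14.  34. -24.  94.  17.  55. -12.]
```

```bash
g(){ python3 go.py .5998 -.1785 .0466 94.36|tail -1|cut -c1-160; }
python3 -m handwheel '[[0.015,0,0,0,0,0,-1],[0,0,0,0,0,0,-1]]' >/dev/null; g
```

```text
t 19.9 pos [0.5864 0.0138 0.0476] [179.9    0.24  94.22] F [ 0.5  -5.7   0.43] grip 0.0172 59.0 jig x,y mm -97.3 -1.2 q [ 14.  34. -24.  94.  17.  55. -12.]
```

```bash
g(){ python3 go.py .5998 -.1785 .0466 94.36|tail -1|cut -c1-160; }
python3 -m handwheel '[[0.015,0,0,0,0,0,-1],[0,0,0,0,0,0,-1]]' >/dev/null; g
python3 -m handwheel '[[0.015,0,0,0,0,0,-1],[0,0,0,0,0,0,-1]]' >/dev/null; g
python3 -m handwheel '[[0.015,0,0,0,0,0,-1],[0,0,0,0,0,0,-1]]' >/dev/null; g
```

```text
t 20.15 pos [0.5863 0.0147 0.0476] [179.9    0.24  94.23] F [ 0.3  -5.32  0.34] grip 0.0171 59.0 jig x,y mm -96.4 -1.2 q [ 14.  34. -24.  94.  17.  55. -12.]
t 20.4 pos [0.5863 0.0151 0.0477] [179.91   0.27  94.21] F [-0.27 -5.67  1.29] grip 0.0171 59.1 jig x,y mm -96.0 -1.2 q [ 14.  34. -24.  94.  17.  55. -12.]
t 20.65 pos [0.5863 0.0151 0.0477] [179.92   0.33  94.18] F [ 1.11 -7.14  1.79] grip 0.017 59.1 jig x,y mm -95.9 -1.2 q [ 14.  34. -24.  94.  17.  55. -12.]
```

The position has stalled at -96.0 and the force is rising, so the pad is touched. I'll press about 2.5 mm further.

```bash
g(){ python3 go.py .5998 -.1785 .0466 94.36|tail -1|cut -c1-160; }
python3 -m handwheel '[[0.015,0,0,0,0,0,-1],[0,0,0,0,0,0,-1]]' >/dev/null; g
python3 -m handwheel '[[0.015,0,0,0,0,0,-1],[0,0,0,0,0,0,-1]]' >/dev/null; g
python3 -m handwheel '[[0.015,0,0,0,0,0,-1],[0,0,0,0,0,0,-1]]' >/dev/null; g
```

```text
t 20.9 pos [0.5863 0.0152 0.0478] [179.91   0.39  94.16] F [ 0.77 -7.54  2.12] grip 0.0169 59.2 jig x,y mm -95.8 -1.2 q [ 14.  34. -24.  94.  17.  55. -13.]
t 21.15 pos [0.5863 0.0156 0.0478] [179.91   0.43  94.14] F [ 0.25 -8.9   2.44] grip 0.0168 59.2 jig x,y mm -95.4 -1.3 q [ 14.  34. -24.  94.  17.  55. -13.]
t 21.4 pos [0.5863 0.016  0.0479] [179.9    0.47  94.12] F [ 0.43 -9.24  3.43] grip 0.017 59.2 jig x,y mm -95.1 -1.3 q [ 13.  34. -24.  94.  17.  55. -13.]
```

```bash
g(){ python3 go.py .5998 -.1785 .0466 94.36|tail -1|cut -c1-160; }
python3 -m handwheel '[[0.015,0,0,0,0,0,-1],[0,0,0,0,0,0,-1]]' >/dev/null; g
```

```text
t 21.65 pos [0.5864 0.0163 0.0479] [179.9    0.51  94.1 ] F [ 0.05 -9.78  3.5 ] grip 0.0174 59.3 jig x,y mm -94.7 -1.4 q [ 13.  34. -24.  94.  17.  55. -13.]
```

```bash
g(){ python3 go.py .5998 -.1785 .0466 94.36|tail -1|cut -c1-160; }
python3 -m handwheel '[[0.015,0,0,0,0,0,-1],[0.015,0,0,0,0,0,-1],[0,0,0,0,0,0,-1]]' >/dev/null; g
python3 -m handwheel '[[0.015,0,0,0,0,0,-1],[0.015,0,0,0,0,0,-1],[0,0,0,0,0,0,-1]]' >/dev/null; g
python3 -m handwheel '[[0.015,0,0,0,0,0,-1],[0,0,0,0,0,0,-1],[0,0,0,0,0,0,-1]]' >/dev/null; g
```

```text
t 22.02 pos [0.5863 0.0171 0.048 ] [179.9    0.59  94.07] F [  0.17 -11.97   1.92] grip 0.0169 59.4 jig x,y mm -94.0 -1.4 q [ 13.  34. -24.  94.  17.  55. -13.]
t 22.4 pos [0.5864 0.0177 0.0481] [179.9    0.67  94.03] F [ -0.24 -12.82   3.9 ] grip 0.0173 59.4 jig x,y mm -93.4 -1.5 q [ 13.  34. -24.  94.  17.  55. -13.]
t 22.77 pos [0.5863 0.018  0.0482] [179.9    0.71  94.01] F [  0.3  -12.84   4.67] grip 0.0174 59.5 jig x,y mm -93.1 -1.5 q [ 13.  34. -24.  94.  17.  55. -13.]
```

Pad pressed about 2.5–3 mm, by both force and travel. Backing out.

```bash
python3 -m handwheel '[[0,0,0,0,0,0,-1],[-0.1,0,0,0,0,0,-1],[-0.2,0,0,0,0,0,-1],[-0.3,0,0,0,0,0,-1],[-0.3,0,0,0,0,0,-1],[-0.3,0,0,0,0,0,-1],[-0.3,0,0,0,0,0,-1],[-0.3,0,0,0,0,0,-1],[-0.3,0,0,0,0,0,-1],[-0.3,0,0,0,0,0,-1],[-0.3,0,0,0,0,0,-1],[-0.3,0,0,0,0,0,-1],[-0.3,0,0,0,0,0,-1],[-0.2,0,0,0,0,0,-1],[0,0,-0.3,0,0,0,-1],[0,0,-0.6,0,0,0,-1],[0,0,-0.6,0,0,0,-1],[0,0,0,0,0,0,-1],[0,0,0,0,0,0,-1]]'
python3 - <<'E'
from h import *
from plant import robot
o=[]
for n,b in (("top",(155,130,335,210)),("side",(150,130,330,240))):
    c=robot.capture(n);np.savez(n+"4.npz",**c);x0,y0,x1,y1=b
    o.append(cv2.resize(c["color"][y0:y1,x0:x1,::-1],(540,(y1-y0)*3),interpolation=cv2.INTER_CUBIC))
cv2.imwrite("pics/c5.png",np.vstack(o)[:600])
E
python3 go.py .494 -.288 .15 7.7
```

```text
time_s: 25.15
tool_pos: [0.6009, -0.1799, 0.1376]
eef_rot: [179.9, -0.1, 94.5]
ft_force: [-0.6, 0.9, -0.5]
grip_width: 0.0171
gripper_force: 58.9
turn rows(sum) [-2.7000e-02 -7.0000e-03  1.8921e+01]
shift rows(sum): with target yaw [-1.991  1.541 -0.232] now [-1.652 -1.9   -0.232]
t 25.25 pos [ 0.6    -0.1804  0.1361] [-1.7994e+02 -1.0000e-01  9.4430e+01] F [ 0.12 -0.72 -0.89] grip 0.0171 58.9 jig x,y mm -291.9 -0.0 q [ 31.  33. -25.  82.  14.  68.   9.]
```

View pics/c5.png

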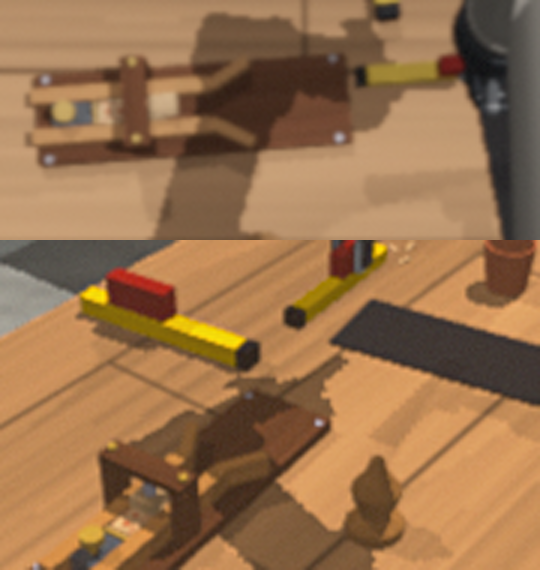

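The block stays against the pad (crop 105,112) and the stick is free. Carrying it back to the mat.

```bash
python3 -m handwheel '[[-0.33,-0.38,-0.05,0,0,0,-1],[-0.33,-0.38,-0.05,0,0,0,-1],[-0.33,-0.38,-0.05,0,0,0,-1],[-0.33,-0.38,-0.05,0,0,0,-1],[-0.33,-0.38,-0.05,0,0,0,-1],[0,0,0,0,0,1,-1],[0,0,0,0,0,1,-1],[0,0,0,0,0,1,-1],[0,0,0,0,0,1,-1],[0,0,0,0,0,1,-1],[0,0,0,0,0,1,-1],[0,0,0,0,0,1,-1],[0,0,0,0,0,1,-1],[0,0,0,0,0,1,-1],[0,0,0,0,0,1,-1],[0,0,0,0,0,1,-1],[0,0,0,0,0,1,-1],[0,0,0,0,0,1,-1],[0,0,0,0,0,1,-1],[0,0,0,0,0,1,-1]]' >/dev/null
python3 -m handwheel '[[0,0,0,0,0,1,-1],[0,0,0,0,0,1,-1],[0,0,0,0,0,1,-1],[0,0,0,0,0,0.9,-1],[0,0,0,0,0,0,-1],[0,0,0,0,0,0,-1]]'
python3 go.py .496 -.287 .035 7.7
```

```text
time_s: 28.5
tool_pos: [0.4945, -0.2881, 0.1513]
eef_rot: [-179.9, -0.0, 7.8]
ft_force: [0.4, -0.6, -0.3]
grip_width: 0.0171
gripper_force: 58.8
turn rows(sum) [-0.02  -0.005  0.026]
shift rows(sum): with target yaw [ 0.027 -0.015  1.939] now [ 0.026 -0.012  1.939]
t 28.5 pos [ 0.4945 -0.2881  0.1513] [-1.7991e+02 -2.0000e-02  7.8200e+00] F [ 0.4  -0.59 -0.27] grip 0.0171 58.8 jig x,y mm -391.3 113.3 q [ 33.  24.  -7.  91.   3.  65. -56.]
```

```bash
python3 -m handwheel '[[0,0,0.5,0,0,0,-1],[0,0,0.5,0,0,0,-1],[0,0,0.5,0,0,0,-1],[0,0,0.3,0,0,0,-1],[0,0,0.1,0,0,0,-1],[0,0,0.04,0,0,0,-1],[0,0,0.02,0,0,0,-1],[0,0,0.02,0,0,0,-1],[0,0,0,0,0,0,-1],[0,0,0,0,0,0,-1]]'
```

```text
time_s: 29.75
tool_pos: [0.4952, -0.2884, 0.0335]
eef_rot: [-180.0, -0.1, 7.8]
ft_force: [0.4, -0.3, -0.2]
grip_width: 0.0171
gripper_force: 58.9
```

```bash
python3 -m handwheel '[[0,0,0.015,0,0,0,-1],[0,0,0.01,0,0,0,-1],[0,0,0,0,0,0,-1],[0,0,0,0,0,0,-1]]'
```

```text
time_s: 30.25
tool_pos: [0.4953, -0.2884, 0.0331]
eef_rot: [-180.0, -0.1, 7.7]
ft_force: [-1.8, 1.5, 6.9]
grip_width: 0.017
gripper_force: 60.0
```

Resting on the mat (6.9 N up). Opening the gripper and rising.

```bash
python3 -m handwheel '[[0,0,-0.01,0,0,0,-1],[0,0,0,0,0,0,1],[0,0,0,0,0,0,1],[0,0,0,0,0,0,1],[0,0,0,0,0,0,1],[0,0,0,0,0,0,1],[0,0,0,0,0,0,1],[0,0,-0.3,0,0,0,1],[0,0,-0.8,0,0,0,1],[0,0,-0.8,0,0,0,1],[0,0,-0.9,0,0,0,1],[-0.9,0,0,0,0,0,1],[-0.9,0,0,0,0,0,1],[-0.9,0,0,0,0,0,1],[0,0,0,0,0,0,1],[0,0,0,0,0,0,1]]'
python3 - <<'E'
from h import *
from plant import robot
o=[]
for n,b in (("top",(155,130,405,235)),("side",(150,130,350,240))):
    c=robot.capture(n);x0,y0,x1,y1=b
    o.append(cv2.resize(c["color"][y0:y1,x0:x1,::-1],(600,290),interpolation=cv2.INTER_CUBIC))
cv2.imwrite("pics/c6.png",np.vstack(o))
E
```

```text
time_s: 32.25
tool_pos: [0.3353, -0.3104, 0.2014]
eef_rot: [179.9, -0.2, 7.8]
ft_force: [1.0, -0.1, -0.7]
grip_width: 0.0855
gripper_force: 0.0
```

View pics/c6.png

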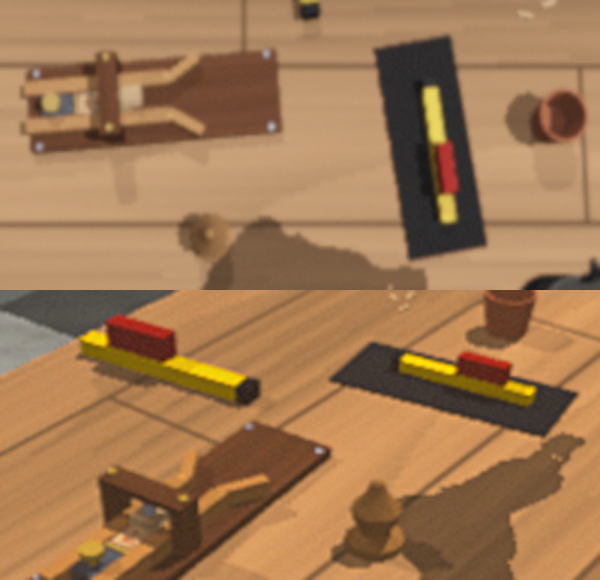

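The stick lies flat on the mat (top crop 440,155), the block sits against the stop (85,103), and the bystanders are untouched. Handing in.

```bash
python3 -c "from plant import robot; print(robot.hand_in())"
```

```text
the job is handed in; nothing more can be done
None
```

The block is home against the end stop with the pad pressed in an estimated 2.5–3 mm (from force and travel), the stick is flat on the mat again, and the job was handed in at about 32 s; no verdict came back.

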